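# Stopper the pickling flask

## Robot

A 6-joint arm with a two-finger parallel gripper is mounted at the origin on the work surface. World frame = base frame: x ahead of the robot, y to its left, z up, the work surface at z = 0. Lengths are in mm, angles in degrees, forces in N, time in s.
With the tool pointing down it reaches from about 350 to 850 mm from the base axis. Payload 8.1 kg.
Tool frame: the origin (TCP) lies at the very end of the fingers, on their centre line; the grasp point (between the pads) lies 19 mm behind it; z points along the fingers, y is the direction in which the jaws open and shut (so a half turn about z gives the same grasp; the last joint's range is limited). The gripper opens to 85 mm and grips with 20 to 120 N. Pads are 22 mm wide; open, the fingers measure 114 mm over their backs; the gripper's body (76 mm by 85 mm) begins 54 mm behind the grasp point. The pads swing forward as they close: fully open they stand 13 mm farther back than shut.
Start: joints at [72.17, 7.471, 85.268, -0, 87.261, -4.893], TCP at [134.309, 584.779, 206.792] pointing down, gripper open.
Joint ranges: [-169.43, 169.43], [-51.17, 129.36], [1.28, 143.12], [-76.62, 256.62], [0, 156.53], [-152.29, 152.29]. Speed limits (degrees/s): [136.94, 136.94, 159.86, 180, 180, 180].

## Interface

Orientations are given as [roll, pitch, yaw] about the fixed x, y, z axes, in that order (R = Rz(yaw) Ry(pitch) Rx(roll)).
In Python, from bench import r, eyes gives the robot as it stands. The module is installed in compiled form; this text tells all that it offers.
- The arm moves only by the tool play_rows, never from a script. Its argument "deltas" is a list of rows, each a list of 3 entries, a list of its own where there are three numbers: the shift along the tool's x, y, z in m, then the turn, a rotation vector about the tool's x, y, z in rad, then the closure, from 0 (fully open) to 1 (shut). A call has 1 to 8 rows; each row shifts and turns the pose as measured when the row begins, along the tool's axes as they then stand; what a row does not reach is not made up. A row lasts 1/8 s, in which the tool goes at most 62.5 mm and 10.7 degrees, less where a joint would pass 70% of its speed; a pose out of reach is approached as far as the arm can. A call with a gripper value outside its range is refused whole. The fingers move at their own pace and stop on an object; "force" is the grip in N (left out, the last holds). Time passes only in rows, so rows that do not move let the fingers close. It gives the time, the measured TCP pose, the force and the opening at its end, in the units of the state.
- r.sense(): the state, without advancing time (a new reading comes with each control period).
- eyes.snapshot(name): name is "scene" or "top" or "wrist"; returns the picture (384x512x3 uint8, red, green, blue); there is no depth.
- eyes.get_calibration(name): a dict with "mtx" (3x3 intrinsics, pixels), "R" (3x3) and "t" (3): a world point X has camera coordinates R X + t; the wrist camera has in their place "T_tool_cam" (4x4, takes a point from camera to tool coordinates, whose origin is the TCP and whose axes are the flange's). Camera axes: x right, y down, z forward; pixel columns grow to the right and rows downward; lengths in mm; the calibration is good to about 2 mm. A picture is of the moment at which its call begins: read the wrist's pose just before it. get_calibration takes no time and is no camera call.
- r.hand_in(): hands the job in, once; it reports no verdict.
The state is a dict: "time": time; "joint_pos": joint angles; "qd": joint speeds; "joint_efforts": joint torques, N m; "tool_pos": TCP position; "tcp_rot": TCP orientation; "ft_force": force on the tool from outside, world axes, zero at the start; "wrist_torque": the same for the moment, N m; "finger_gap": finger opening in mm.
Only numpy, scipy, OpenCV 4.12 (cv2) and the standard library are available. Lean on these libraries where they do the work, as an engineer would, in place of code of your own. Each camera call takes 0.05 s, during which the arm holds its last target. There are 200 camera calls.

## Task

The amber flask of pickling acid on the jeweller's bench has been left open. Pull its blue stopper straight up out of the holder, past the sprung roller catches that hold it, and lower it into the flask's neck (do not drop it in) until it is fully home with its flange down on the lip. Leave the flask standing upright where it is, let go of the stopper, and do not disturb the other things on the bench.

Things in the scene. Friction and masses are not known exactly. Their poses are not given: they have to be found in the camera images.
- stopper: Blue plastic stopper, loose, 111 mm tall, round about z; origin: centre of its narrow foot. Plug tapers from diameter 26 (foot) to 36 mm (z = 45); flange diameter 56, z = 45 to 51; knob diameter 32, z = 51 to 111 mm. Starts upright in the holder, foot 15 and knob top 126 mm above the bench. Grip the knob from above, fingertips over 88 mm above the bench (clear of the catches).
- stopper_flange (a point): Point on the stopper's axis at the flange's underside, 45 mm above its origin; this face rests on the lip when the stopper is home.
- stopper_knob (a point): Point on the stopper's axis where it is best gripped, 97 mm above its origin, 14 mm below the knob's top.
- holder: Fixed stopper holder; origin: underside centre. Base 90 (x) by 120 (y) by 10 mm; black tapered cup in the middle, rim 60 mm up, on which the flange rests. Posts 84 mm high at y = +-51 mm each carry a white roller (diameter 14, top 80 mm up), sprung inwards, overhanging the flange by 3 mm. A straight upward pull of about 10 N pushes the rollers aside.
- flask: Amber glass conical flask, loose, about 0.6 kg, standing on the bench; origin: underside centre, z up. 134 mm high, base diameter 106 mm, neck from 84 to 134 mm height, 49 mm across at the lip. Tapered bore, open at the top: 41 mm across at the lip, 30 mm at 45 mm down, closed 50 mm down. About 2 mm clearance all round the stopper when home.
- flask_mouth (a point): Centre of the flask's mouth, level with the top of its lip, 134 mm above the flask's origin; z points up out of the neck.
- bur_stand: Bystander: round white stand of diameter 84 mm holding small burs upright, about 80 mm high in all, loose. Origin: underside centre.
- rouge_jar: Bystander: small terracotta-coloured jar with a dark lid, diameter 48 mm, height 55 mm, loose. Origin: underside centre.
- ring_clamp: Bystander: wooden ring clamp lying flat, 142 mm long along its y axis, 26 mm wide and high, with a steel band in the middle, loose. Origin: underside centre.

How it is judged:
By the outcome, as a careful person would: the job done as asked, in the order asked, and still so for the second after the job is handed in, with the robot touching nothing.
It also fails if it takes over 51 s, if anything falls off the work surface, if the arm or the gripper's body presses on something with over 40 N, if the wrist force passes 120 N, or if a joint passes its speed limit or range.

## Working session

There is one attempt and no reset: what is moved stays moved. The work goes in short steps, Python scripts to look and compute and a tool call to move; the robot and the scene stay as the last step left them, time stands still between calls to the robot, and variables do not carry over. Pictures are saved under pics/ and viewed, about 8 in all and at most 12, crops included, and the job is handed in when it is done.

Besides the shell and the picture viewer there is one more tool, called as name(argument=value, ...), one argument or row to a line, values as JSON. play_rows: Moves the arm, as the interface text tells. Its arguments: {"type":"object","properties":{"deltas":{"type":"array"},"force":{"type":"number"}},"required":["deltas"]}

```bash
mkdir -p pics
python3 - <<'E'
from bench import r,eyes
import cv2,numpy as np
s=r.sense();print(s)
ims=[]
for n in("scene","top"):
    im=eyes.snapshot(n);c=eyes.get_calibration(n);print(n,{k:np.round(v,3).tolist() for k,v in c.items()})
    cv2.imwrite(f"pics/{n}0.png",im[:,:,::-1])
print(eyes.get_calibration("wrist"))
E
```

```text
{'time': 0.0, 'joint_pos': array([ 7.21695556e+01,  7.51600154e+00,  8.53301608e+01, -2.21219161e-03,
        8.72604712e+01, -4.89366045e+00]), 'qd': array([ 0.02803532,  0.02215685, -0.02858086, -0.01475052,  0.03174542,
        0.07851612]), 'joint_efforts': array([ 1.00180965e-03, -5.69386375e+01, -5.00559747e+01, -3.41480290e-04,
        1.45192680e-02,  4.53085931e-05]), 'tool_pos': array([134.14107837, 584.20036983, 205.72670212]), 'tcp_rot': array([-1.79893567e+02, -6.89514172e-03,  1.67063317e+02]), 'ft_force': array([-0.07947892, -0.35072403, -0.60910902]), 'wrist_torque': array([ 0.00594193,  0.02649723, -0.03451732]), 'finger_gap': 84.98845554186647}
scene {'mtx': [[465.991, 0.0, 260.812], [0.0, 465.991, 187.637], [0.0, 0.0, 1.0]], 'R': [[-0.821, 0.572, 0.007], [0.419, 0.61, -0.672], [-0.389, -0.549, -0.74]], 't': [525.165, -200.686, 1241.792]}
top {'mtx': [[432.796, 0.0, 259.637], [0.0, 432.796, 190.443], [0.0, 0.0, 1.0]], 'R': [[0.028, -1.0, 0.001], [-0.98, -0.027, -0.198], [0.198, 0.004, -0.98]], 't': [-33.577, 633.933, 970.847]}
{'mtx': array([[295.59066353,   0.        , 260.24246065],
       [  0.        , 295.59066353, 192.1163885 ],
       [  0.        ,   0.        ,   1.        ]]), 'T_tool_cam': array([[ 2.93513596e-04, -9.58218504e-01, -2.86037083e-01,
         7.28959785e+01],
       [ 9.99999762e-01,  4.59908305e-04, -5.14545598e-04,
        -8.50562182e-01],
       [ 6.24597943e-04, -2.86036864e-01,  9.58218411e-01,
        -1.67621296e+02],
       [ 0.00000000e+00,  0.00000000e+00,  0.00000000e+00,
         1.00000000e+00]])}
```

View pics/scene0.png

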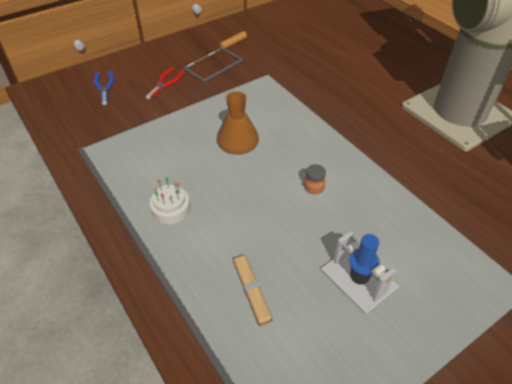

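View pics/top0.png

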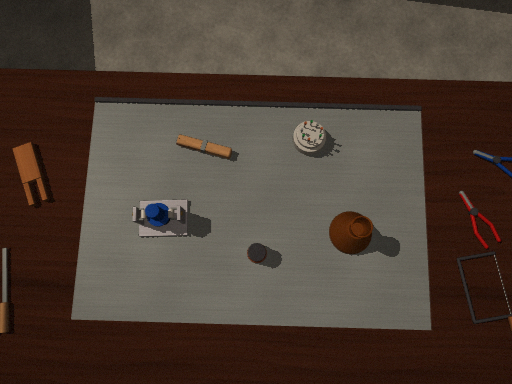

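The stopper in its holder is at top pixel (157,214), the flask at (352,232), and the jar, clamp and stand are well apart. The arm is out of view.

```bash
cat > h.py <<'E'
import cv2,numpy as np
from bench import r,eyes
from scipy.spatial.transform import Rotation as Ro
def rays(name,px,s=None):
    c=eyes.get_calibration(name);px=np.atleast_2d(px).astype(float)
    d=np.c_[px,np.ones(len(px))]@np.linalg.inv(c["mtx"]).T
    if name=="wrist":
        T=c["T_tool_cam"];Rt=Ro.from_euler("xyz",s["tcp_rot"],degrees=True).as_matrix()
        return Rt@T[:3,3]+s["tool_pos"],d@(Rt@T[:3,:3]).T
    return -c["R"].T@c["t"],d@c["R"]
def onz(name,px,z,s=None):
    o,d=rays(name,px,s);return o+d*((z-o[2])/d[:,2])[:,None]
def big(m):
    cs,_=cv2.findContours(m.astype(np.uint8),cv2.RETR_EXTERNAL,cv2.CHAIN_APPROX_NONE)
    return max(cs,key=cv2.contourArea)[:,0]
E
python3 - <<'E'
from h import *
im=cv2.imread("pics/top0.png");h=cv2.cvtColor(im,cv2.COLOR_BGR2HSV)
b=im.astype(int)
blue=(h[...,0]>100)&(h[...,0]<130)&(h[...,1]>150)&(h[...,2]>60); blue[:,300:]=0
c=big(blue);print("blue bbox",cv2.boundingRect(c),c.mean(0))
# flange circle region
print("flange guess",onz("top",[159,216],66),"knobtop guess",onz("top",[152,210],126))
am=(h[...,0]<15)&(h[...,1]>180)&(h[...,2]>60);am[:200]=0;am[:,:320]=0;am[:,390:]=0;am[260:]=0
c=big(am);print("flask",cv2.boundingRect(c),cv2.minEnclosingCircle(c))
print("base",onz("top",[[350,233]],30),"mouth",onz("top",[[361,228]],134))
w=onz("top",[[139,200],[187,200],[189,236],[139,236]],10);print(w)
import sys
cv2.imwrite("pics/crop1.png",np.hstack([cv2.resize(im[190:250,120:200],None,fx=5,fy=5),cv2.resize(im[200:260,320:400],None,fx=5,fy=5)]))
E
```

```text
blue bbox (145, 203, 23, 23) [155.61111111 213.48888889]
flange guess [[566.12238896 219.16168685  66.        ]] knobtop guess [[571.0369308  221.45557086 126.        ]]
flask (330, 212, 43, 38) ((350.9081726074219, 230.79591369628906), 21.93294334411621)
base [[ 542.37811595 -237.38002959   30.        ]] mouth [[ 542.84058732 -240.0336261   134.        ]]
[[612.57189707 285.44931428  10.        ]
 [615.91126319 165.35841382  10.        ]
 [526.13341193 154.96373682  10.        ]
 [522.72219989 278.00515157  10.        ]]
```

View pics/crop1.png

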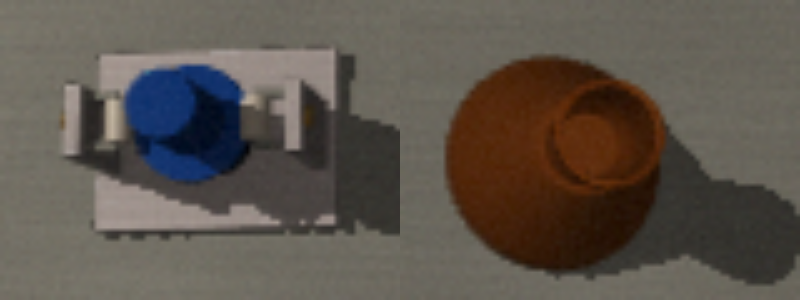

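play_rows(
  deltas=[
    [[0, 0, 0], [0, 0, 0.168], 0],
    [[0, 0, 0], [0, 0, 0.168], 0],
    [[0, 0, 0], [0, 0, 0.168], 0],
    [[0, 0, 0], [0, 0, 0.168], 0],
    [[0, 0, 0], [0, 0, 0.168], 0],
    [[0, 0, 0], [0, 0, 0.168], 0],
    [[0, 0, 0], [0, 0, 0.168], 0],
    [[0, 0, 0], [0, 0, 0.168], 0],
  ],
)

```text
time: 1.1
tool_pos: [133.2, 581.4, 200.6]
tcp_rot: [-179.8, 0.6, 87.6]
ft_force: [-0.1, 0.1, 0.8]
finger_gap: 85.3
```

play_rows(
  deltas=[
    [[-0.02, 0.025, -0.001], [0, 0, 0], 0],
    [[-0.035, 0.042, -0.001], [0, 0, 0], 0],
    [[-0.035, 0.042, -0.001], [0, 0, 0], 0],
    [[-0.035, 0.042, -0.001], [0, 0, 0], 0],
    [[-0.035, 0.042, -0.001], [0, 0, 0], 0],
    [[-0.035, 0.042, -0.001], [0, 0, 0], 0],
    [[-0.035, 0.042, -0.001], [0, 0, 0], 0],
    [[-0.035, 0.042, -0.001], [0, 0, 0], 0],
  ],
)

```text
time: 2.1
tool_pos: [444.8, 295.2, 206.6]
tcp_rot: [-179.6, 0.8, 87.9]
ft_force: [0.1, -0.1, -0.7]
finger_gap: 85.2
```

play_rows(
  deltas=[
    [[-0.025, 0.042, -0.001], [0, 0, -0.01], 0],
    [[-0.025, 0.042, -0.001], [0, 0, -0.01], 0],
    [[-0.02, 0.033, -0.001], [0, 0, -0.01], 0],
    [[0, 0.005, -0.001], [0, 0, 0], 0],
    [[0, 0, -0.001], [0, 0, 0], 0],
  ],
)

```text
time: 2.72
tool_pos: [569.0, 215.2, 209.1]
tcp_rot: [-179.4, 0.9, 89.3]
ft_force: [-0.7, 0.0, 0.0]
finger_gap: 85.0
```

Run:
```python
from h import *
s=r.sense();im=eyes.snapshot("wrist")[:,:,::-1];print(s["tool_pos"],s["tcp_rot"],s["qd"])
cv2.imwrite("pics/w1.png",im)
np.save("s1.npy",np.r_[s["tool_pos"],s["tcp_rot"]])
print(onz("wrist",[[256,192]],126,s))
```

```text
[569.03995208 215.16948186 209.06354164] [-179.36364972    0.91938722   89.29666461] [-0.58933788  0.11278932 -0.63937585 -0.16442923  0.94363842 -0.2000086 ]
[[564.04080326 210.95433663 126.        ]]
```

View pics/w1.png

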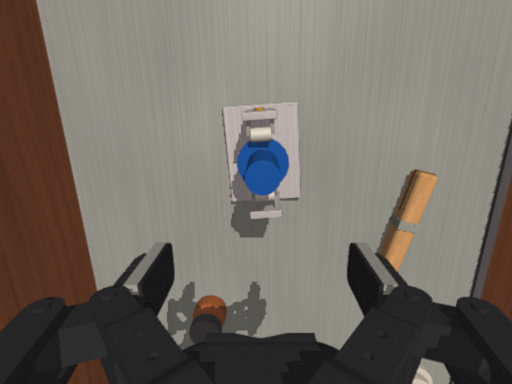

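```bash
cat >> h.py <<'E'
def blue(im):
    h=cv2.cvtColor(im,cv2.COLOR_BGR2HSV);return (h[...,0]>105)&(h[...,0]<130)&(h[...,1]>130)
E
python3 - <<'E'
from h import *
from scipy.optimize import least_squares
q=np.load("s1.npy");s=dict(tool_pos=q[:3],tcp_rot=q[3:])
im=cv2.imread("pics/w1.png");c=big(blue(im)).astype(float);print(cv2.boundingRect(c.astype(int)))
# lower arc = knob top (z126, r16); upper arc = flange top (z66, r28)
def fit(p,z,rad):
    w=onz("wrist",p,z,s)[:,:2]
    f=least_squares(lambda v:np.hypot(*(w-v).T)-rad,w.mean(0),loss="soft_l1");return f.x,np.abs(f.fun).mean()
print("knob",fit(c[c[:,1]>179],126,16),"flange",fit(c[(c[:,1]<165)],66,28))
# holder yaw from base edges
w=onz("wrist",[[223,107],[230,201],[297,102],[300,198]],10,s);print(w, np.degrees(np.arctan2(*(w[[0,2]]-w[[1,3]])[:,[1,0]].T)))
E
```

```text
(237, 140, 51, 55)
knob (array([569.4800107 , 225.15726877]), np.float64(0.3253279998789689)) flange (array([569.64022097, 220.84737771]), np.float64(1.1394921563971474))
[[522.87167436 280.65472273  10.        ]
 [526.09644035 162.07739946  10.        ]
 [610.69334812 285.29337538  10.        ]
 [617.64230929 165.50299549  10.        ]] [91.55780166 93.31996984]
```

play_rows(
  deltas=[
    [[-0.02, 0, -0.002], [0, 0, 0], 0],
    [[-0.045, 0, -0.002], [0, 0, 0], 0],
    [[-0.055, 0, -0.002], [0, 0, 0], 0],
    [[-0.06, 0, -0.002], [0, 0, 0], 0],
    [[-0.06, 0, -0.002], [0, 0, 0], 0],
    [[-0.06, 0, -0.002], [0, 0, 0], 0],
    [[-0.06, 0, -0.002], [0, 0, 0], 0],
    [[-0.05, -0.01, -0.002], [0, 0, 0], 0],
  ],
)

```text
time: 3.78
tool_pos: [550.5, -202.0, 235.2]
tcp_rot: [-179.5, 1.0, 90.2]
ft_force: [-0.3, 0.4, 0.2]
finger_gap: 85.1
```

play_rows(
  deltas=[
    [[-0.03, -0.006, 0.005], [0, 0, 0], 0],
    [[-0.005, 0, 0.003], [0, 0, 0], 0],
    [[0, 0, -0.001], [0, 0, 0], 0],
  ],
)

```text
time: 4.15
tool_pos: [541.5, -241.2, 230.0]
tcp_rot: [-179.6, 1.1, 90.0]
ft_force: [0.2, 0.2, -0.2]
finger_gap: 85.3
```

Run:
```python
from h import *
s=r.sense();im=eyes.snapshot("wrist")[:,:,::-1];print(s["tool_pos"],s["tcp_rot"],s["qd"])
cv2.imwrite("pics/w2.png",im);cv2.imwrite("pics/w2c.png",cv2.resize(im[110:260,160:360],None,fx=4,fy=4))
np.save("s2.npy",np.r_[s["tool_pos"],s["tcp_rot"]])
```

```text
[ 541.45245175 -241.18965988  230.02081528] [-179.560916      1.10156895   90.01829728] [-0.25391609 -0.95736416 -0.43406089  0.05235009  1.03158188 -0.20810379]
```

View pics/w2c.png

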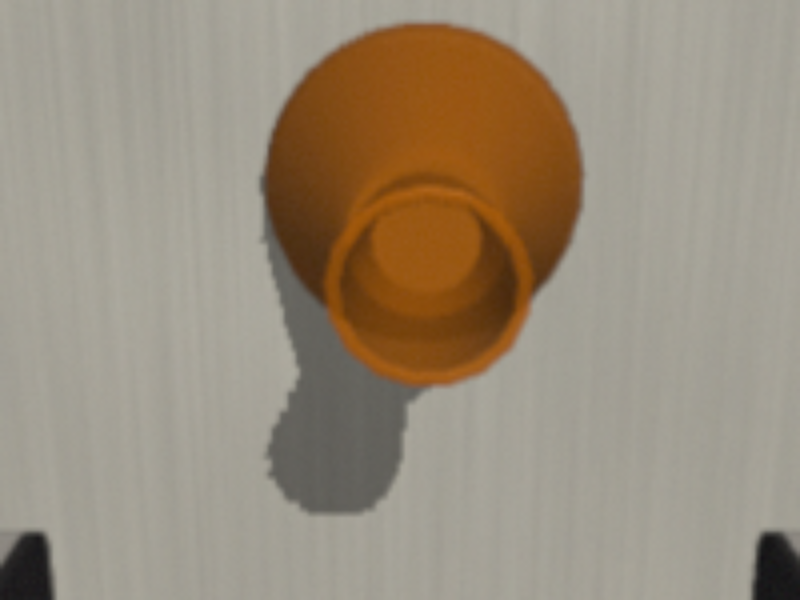

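The lip is a clean circle centred at wrist pixel (267,181), and the flask stands upright.

Run:
```python
from h import *
q=np.load("s2.npy");s=dict(tool_pos=q[:3],tcp_rot=q[3:])
print(onz("wrist",[[267.1,181]],134,s), onz("wrist",[[241.2,181],[293.2,181],[267,156],[267,206.2]],134,s))
c=np.array([262.0,177]);q=np.load("s1.npy")
```

```text
[[ 546.73459853 -239.21803712  134.        ]] [[ 522.88108716 -239.2885758   134.        ]
 [ 570.73325414 -239.14706922  134.        ]
 [ 546.46929151 -215.96333652  134.        ]
 [ 546.82691784 -263.95765401  134.        ]]
```

play_rows(
  deltas=[
    [[0.02, 0, 0.002], [0.0, 0, 0], 0],
    [[0.045, 0.003, 0.002], [0, 0, -0.005], 0],
    [[0.055, 0.003, 0.002], [0, 0, -0.005], 0],
    [[0.06, 0.003, 0.002], [0, 0, -0.005], 0],
    [[0.06, 0.003, 0.002], [0, 0, -0.005], 0],
    [[0.06, 0.003, 0.002], [0, 0, -0.005], 0],
    [[0.06, 0.003, 0.002], [0, 0, -0.005], 0],
    [[0.055, 0.003, 0.002], [0, 0, 0], 0],
  ],
)

```text
time: 5.2
tool_pos: [550.2, 194.6, 207.9]
tcp_rot: [-179.8, 0.9, 92.4]
ft_force: [1.1, -0.8, 0.6]
finger_gap: 85.7
```

play_rows(
  deltas=[
    [[0.03, 0.018, 0], [0, 0.008, 0], 0],
    [[0.001, 0.002, 0.03], [0, 0.008, 0], 0],
    [[0, 0, 0.04], [0, 0.002, 0], 0],
    [[0, 0, 0.025], [0, 0.002, 0], 0],
    [[0, 0, 0], [0, 0, 0], 0],
  ],
)

```text
time: 5.82
tool_pos: [560.6, 244.8, 111.0]
tcp_rot: [-179.8, -0.4, 93.6]
ft_force: [-0.4, 0.5, -0.9]
finger_gap: 85.1
```

play_rows(
  deltas=[
    [[-0.02, 0.0077, -0.001], [0, 0, 0.02], 0],
    [[0, 0, -0.001], [0, 0, 0], 0],
    [[0, 0, 0], [0, 0, 0], 0],
  ],
)

```text
time: 6.2
tool_pos: [570.7, 226.6, 117.1]
tcp_rot: [180.0, -0.5, 92.5]
ft_force: [0.7, 0.2, -0.2]
finger_gap: 85.3
```

play_rows(
  deltas=[
    [[-0.0015, -0.001, 0.01], [0, -0.005, 0], 0],
    [[0, 0, 0.008], [0, 0, 0], 0],
    [[0, 0, 0], [0, 0, 0], 0],
  ],
)

```text
time: 6.58
tool_pos: [570.0, 225.4, 98.6]
tcp_rot: [179.9, -0.2, 92.5]
ft_force: [-0.3, 0.3, 1.4]
finger_gap: 85.4
```

play_rows(
  deltas=[
    [[0, 0, 0.003], [0, 0, 0], 0],
    [[0, 0, -0.0005], [0, 0, 0], 0.3],
    [[0, 0, -0.0005], [0, 0, 0], 0.6],
    [[0, 0, -0.0005], [0, 0, 0], 0.8],
    [[0, 0, -0.0005], [0, 0, 0], 0.8],
    [[0, 0, -0.0005], [0, 0, 0], 0.8],
  ],
  force=80,
)

```text
time: 7.32
tool_pos: [570.1, 225.6, 98.3]
tcp_rot: [179.9, -0.2, 92.5]
ft_force: [-0.4, -0.2, -0.7]
finger_gap: 26.2
```

play_rows(
  deltas=[
    [[0, 0, -0.0005], [0, 0, 0], 0.8],
    [[0, 0, -0.0005], [0, 0, 0], 0.8],
  ],
)

```text
time: 7.58
tool_pos: [569.9, 225.5, 99.0]
tcp_rot: [179.9, -0.2, 92.5]
ft_force: [0.0, -0.8, -0.9]
finger_gap: 26.0
```

Run:
```python
from h import *
s=r.sense();print(s["finger_gap"],s["tool_pos"])
a=eyes.snapshot("scene")[:,:,::-1];b=eyes.snapshot("wrist")[:,:,::-1]
cv2.imwrite("pics/g1.png",np.hstack([cv2.resize(a[180:330,270:470],(400,300)),cv2.resize(b[84:384,60:460],(400,300))]))
```

```text
26.048722480673852 [569.89891705 225.45843902  98.98441212]
```

View pics/g1.png

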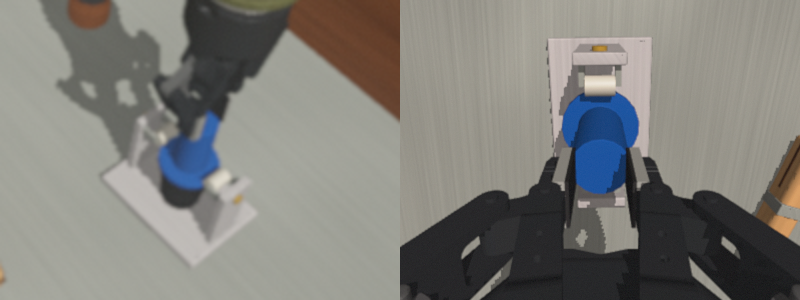

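The fingers shut to 26 mm where the knob is 32 mm, so the grip looks off centre along y. I'll check it by projecting the TCP into the views.

```bash
cat >> h.py <<'E'
def proj(name,P,s=None):
    c=eyes.get_calibration(name);P=np.atleast_2d(P)
    if name=="wrist":
        T=c["T_tool_cam"];Rt=Ro.from_euler("xyz",s["tcp_rot"],degrees=True).as_matrix()
        Q=((P-s["tool_pos"])@Rt-T[:3,3])@T[:3,:3]
    else: Q=P@c["R"].T+c["t"]
    u=Q@c["mtx"].T;return u[:,:2]/u[:,2:]
E
python3 - <<'E'
from h import *
s=r.sense();out=[]
for n,(x0,y0,w,hh,f) in dict(scene=(320,210,90,75,4.4),wrist=(180,120,160,150,2.5)).items():
    im=eyes.snapshot(n)[:,:,::-1];c=cv2.resize(im[y0:y0+hh,x0:x0+w],None,fx=f,fy=f,interpolation=cv2.INTER_CUBIC)
    t=s["tool_pos"]
    for k,(P,col) in enumerate([(t,(0,0,255)),(t+[0,0,19],(0,255,0)),([569.5,225,126],(255,255,0)),([569.5,225,66],(255,0,255))]):
        u=(proj(n,P,s)[0]-[x0,y0]+.5)*f;cv2.circle(c,tuple(int(v) for v in u),4,col,-1)
    out.append(cv2.resize(c,(400,375) if n=="wrist" else (396,375)))
cv2.imwrite("pics/g2.png",np.hstack(out))
E
```

```text
(no output)
```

View pics/g2.png

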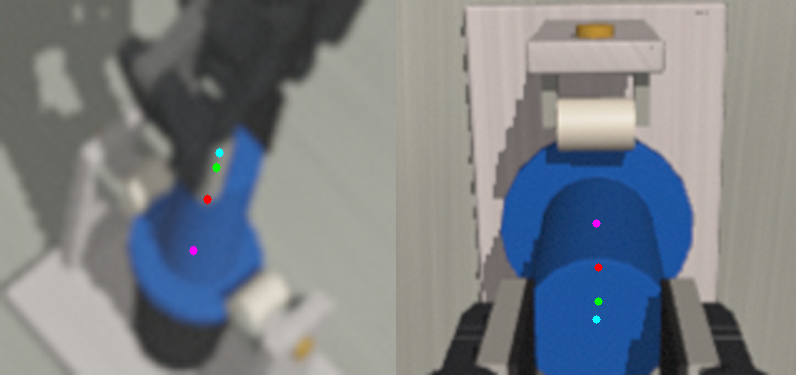

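The pads sit symmetrically on the knob at the projected TCP. The grip is centred, and the small gap comes from the pads pressing in. Next I pull straight up.

play_rows(
  deltas=[
    [[0, 0, -0.004], [0, 0, 0], 0.8],
    [[0, 0, -0.008], [0, 0, 0], 0.8],
    [[0, 0, -0.01], [0, 0, 0], 0.8],
    [[0, 0, -0.012], [0, 0, 0], 0.8],
  ],
)

```text
time: 8.28
tool_pos: [569.5, 225.2, 134.4]
tcp_rot: [180.0, -0.2, 92.5]
ft_force: [0.1, 0.1, -0.9]
finger_gap: 26.3
```

play_rows(
  deltas=[
    [[0, 0, -0.015], [0, 0, 0], 0.8],
    [[0, 0, -0.02], [0, 0, 0], 0.8],
    [[0, 0, -0.02], [0, 0, 0], 0.8],
    [[0, 0, -0.02], [0, 0, 0], 0.8],
    [[0, 0, -0.02], [0, 0, 0], 0.8],
    [[0, 0, -0.01], [0, 0, 0], 0.8],
    [[0, 0, 0], [0, 0, 0], 0.8],
  ],
)

```text
time: 9.15
tool_pos: [570.9, 225.3, 253.0]
tcp_rot: [179.5, -0.3, 92.5]
ft_force: [0.4, -0.4, -1.0]
finger_gap: 26.1
```

Run:
```python
from h import *
s=r.sense();out=[];print(s["tool_pos"],s["tcp_rot"],s["finger_gap"])
a=eyes.snapshot("scene")[:,:,::-1];b=eyes.snapshot("wrist")[:,:,::-1]
cv2.imwrite("pics/l1.png",np.hstack([cv2.resize(a[120:330,280:480],(400,420)),cv2.resize(b[84:384,60:460],(400,420))]))
```

```text
[570.94992023 225.26764937 252.96245178] [179.52462532  -0.33775285  92.47666107] 26.13634702268518
```

View pics/l1.png

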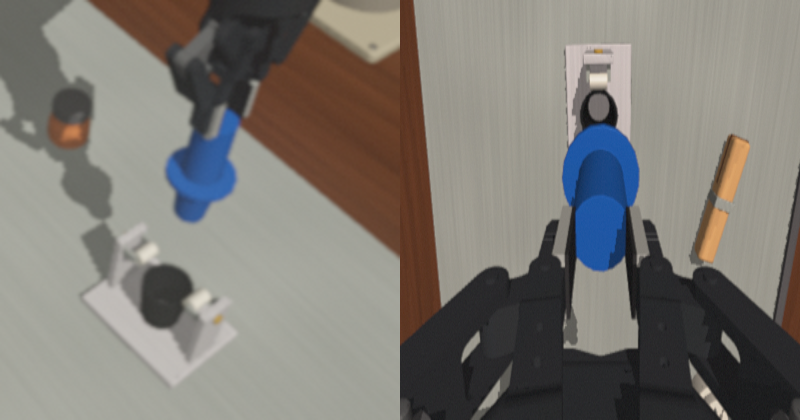

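The stopper hangs straight below the fingers with no slip, and the holder is empty and undisturbed. Next I carry it to the flask.

play_rows(
  deltas=[
    [[-0.02, -0.003, 0], [0, 0, 0], 0.8],
    [[-0.04, -0.005, 0], [0, 0, 0], 0.8],
    [[-0.05, -0.005, 0], [0, 0, 0], 0.8],
    [[-0.05, -0.005, 0], [0, 0, 0], 0.8],
    [[-0.05, -0.005, 0], [0, 0, 0], 0.8],
    [[-0.05, -0.005, 0], [0, 0, 0], 0.8],
    [[-0.05, -0.005, 0], [0, 0, 0], 0.8],
    [[-0.04, -0.004, 0], [0, 0, 0], 0.8],
  ],
)

```text
time: 10.25
tool_pos: [540.8, -140.6, 240.6]
tcp_rot: [-179.6, -0.2, 92.6]
ft_force: [-0.1, -0.4, -1.5]
finger_gap: 26.1
```

play_rows(
  deltas=[
    [[-0.035, 0, -0.004], [0, 0, 0], 0.8],
    [[-0.03, 0, -0.003], [0, 0, 0], 0.8],
    [[-0.015, 0, -0.002], [0, 0, 0], 0.8],
    [[0, 0, -0.001], [0, 0, 0], 0.8],
    [[0, 0, -0.001], [0, 0, 0], 0.8],
  ],
)

```text
time: 10.88
tool_pos: [538.9, -227.3, 247.0]
tcp_rot: [-179.1, -0.4, 92.3]
ft_force: [-0.0, -0.5, -1.0]
finger_gap: 26.3
```

play_rows(
  deltas=[
    [[-0.012, 0.007, -0.001], [-0.014, -0.006, 0], 0.8],
    [[0, 0, -0.0005], [0, 0, 0], 0.8],
    [[0, 0, -0.0005], [0, 0, 0], 0.8],
  ],
)

```text
time: 11.25
tool_pos: [547.5, -237.6, 249.1]
tcp_rot: [180.0, -0.1, 92.4]
ft_force: [-0.2, 0.5, -1.0]
finger_gap: 26.0
```

play_rows(
  deltas=[
    [[-0.0014, -0.001, 0.012], [0, 0, 0], 0.8],
    [[0, 0, 0.011], [0, 0, 0], 0.8],
    [[0, 0, 0], [0, 0, 0], 0.8],
  ],
)

```text
time: 11.62
tool_pos: [546.2, -238.3, 223.7]
tcp_rot: [-180.0, -0.1, 92.5]
ft_force: [-0.2, -0.1, -1.0]
finger_gap: 26.0
```

Run:
```python
from h import *
s=r.sense();print(s["tool_pos"],s["tcp_rot"],s["ft_force"])
a=eyes.snapshot("scene")[:,:,::-1];b=eyes.snapshot("top")[:,:,::-1];w=eyes.snapshot("wrist")[:,:,::-1]
cv2.imwrite("pics/m1.png",np.hstack([cv2.resize(a[55:160,190:290],(400,420),interpolation=2),cv2.resize(w[100:240,194:327],(400,420),interpolation=2)]))
cv2.imwrite("pics/top1.png",b)
```

```text
[ 546.18596606 -238.30909206  223.67258953] [-1.79962639e+02 -9.92008444e-02  9.24859561e+01] [-0.19895033 -0.12383504 -0.97736099]
```

View pics/m1.png

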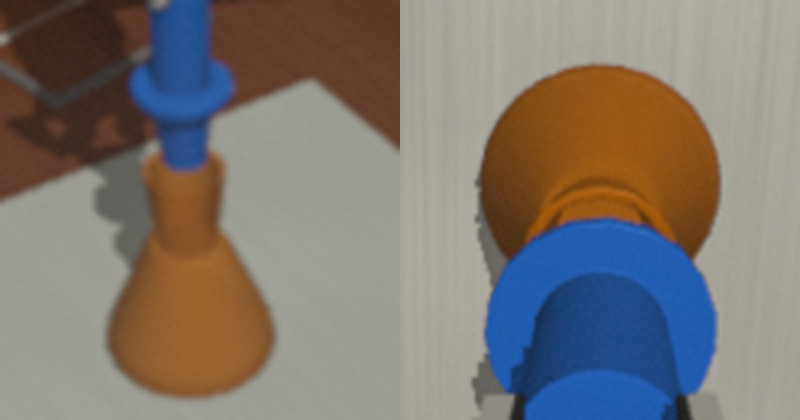

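The foot is centred over the mouth in both views (scene column 184 for both, wrist column about 600 for both). Now I lower it.

play_rows(
  deltas=[
    [[-0.0005, 0, 0.009], [0, 0, 0], 0.8],
    [[0, 0, 0.009], [0, 0, 0], 0.8],
    [[0, 0, 0.009], [0, 0, 0], 0.8],
    [[0, 0, 0.005], [0, 0, 0], 0.8],
    [[0, 0, 0], [0, 0, 0], 0.8],
  ],
)

```text
time: 12.4
tool_pos: [547.1, -239.4, 191.4]
tcp_rot: [179.9, -0.0, 92.5]
ft_force: [-0.0, 0.5, -1.9]
finger_gap: 25.7
```

play_rows(
  deltas=[
    [[0, 0, 0.005], [0, 0, 0], 0.8],
    [[0, 0, 0.005], [0, 0, 0], 0.8],
    [[0, 0, 0.002], [0, 0, 0], 0.8],
    [[0, 0, 0], [0, 0, 0], 0.8],
  ],
)

```text
time: 12.9
tool_pos: [547.4, -239.5, 179.1]
tcp_rot: [179.9, 0.0, 92.5]
ft_force: [0.0, 0.3, -1.4]
finger_gap: 25.8
```

play_rows(
  deltas=[
    [[-0.0002, -0.0005, 0.002], [0, 0, 0], 0.8],
    [[0, 0, 0.002], [0, 0, 0], 0.8],
    [[0, 0, 0.001], [0, 0, 0], 0.8],
  ],
)

```text
time: 13.28
tool_pos: [547.2, -239.9, 174.3]
tcp_rot: [179.8, 0.0, 92.5]
ft_force: [0.2, 0.6, -0.7]
finger_gap: 25.7
```

play_rows(
  deltas=[
    [[0, 0, 0.0015], [0, 0, 0], 0.8],
    [[0, 0, 0.0015], [0, 0, 0], 0.8],
  ],
)

```text
time: 13.52
tool_pos: [547.4, -240.2, 171.6]
tcp_rot: [179.8, 0.1, 92.5]
ft_force: [-0.0, -0.8, 3.6]
finger_gap: 25.9
```

play_rows(
  deltas=[
    [[0, 0, 0.0015], [0, 0, 0], 0.8],
    [[0, 0, 0.001], [0, 0, 0], 0.8],
  ],
)

```text
time: 13.78
tool_pos: [548.0, -240.6, 171.6]
tcp_rot: [179.7, 0.2, 92.5]
ft_force: [-2.1, 1.8, 4.3]
finger_gap: 26.2
```

The height has stopped at the seated value with about 5 N upward. Now I release.

play_rows(
  deltas=[
    [[0, 0, -0.0005], [0, 0, 0], 0.6],
    [[0, 0, -0.0005], [0, 0, 0], 0.4],
    [[0, 0, -0.0005], [0, 0, 0], 0.2],
    [[0, 0, -0.0005], [0, 0, 0], 0],
    [[0, 0, -0.0005], [0, 0, 0], 0],
    [[0, 0, -0.0005], [0, 0, 0], 0],
  ],
)

```text
time: 14.52
tool_pos: [548.1, -240.5, 174.4]
tcp_rot: [179.7, 0.1, 92.5]
ft_force: [-0.0, -0.5, -0.5]
finger_gap: 85.5
```

play_rows(
  deltas=[
    [[0, 0, -0.01], [0, 0, 0], 0],
    [[0, 0, -0.02], [0, 0, 0], 0],
    [[0, 0, -0.03], [0, 0, 0], 0],
    [[0, 0, -0.03], [0, 0, 0], 0],
    [[0, 0, -0.02], [0, 0, 0], 0],
    [[0, 0, 0], [0, 0, 0], 0],
  ],
)

```text
time: 15.28
tool_pos: [548.2, -240.7, 295.8]
tcp_rot: [179.4, 0.3, 92.5]
ft_force: [0.5, -0.4, -0.7]
finger_gap: 85.4
```

Run:
```python
from h import *
s=r.sense();print(s["tool_pos"],s["tcp_rot"],s["ft_force"])
a=eyes.snapshot("scene")[:,:,::-1];w=eyes.snapshot("wrist")[:,:,::-1]
cv2.imwrite("pics/f0.png",a)
o=cv2.imread("pics/scene0.png")
cv2.imwrite("pics/f1.png",np.hstack([cv2.resize(a[55:160,190:290],(400,420),interpolation=2),cv2.resize(w[80:290,160:360],(400,420),interpolation=2)]))
d=np.abs(a.astype(int)-o).max(2)
for n,(x,y,ww,h) in dict(jar=(300,160,32,36),stand=(145,172,50,55),clamp=(228,250,48,78),flaskbase=(212,125,50,30)).items(): print(n,(d[y:y+h,x:x+ww]>40).sum())
print("flange exp px",proj("scene",[[547,-239.5,134],[547,-239.5,185]]))
```

```text
[ 548.2194438  -240.72039627  295.80275532] [179.35177307   0.33462052  92.48130323] [ 0.47999289 -0.44328083 -0.7323665 ]
jar 0
stand 0
clamp 0
flaskbase 0
flange exp px [[234.64077412  96.49026614]
 [233.83869482  77.51872142]]
```

View pics/f1.png

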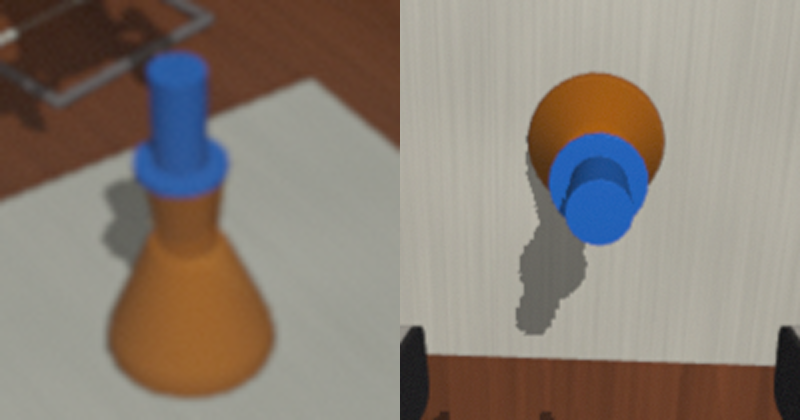

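The stopper stands upright with its flange flush on the lip. The flask base and the bystanders show no changed pixels, and the gripper is clear.

```bash
python3 -c "
from bench import r
print(r.hand_in())"
```

```text
the job is handed in; nothing more can be done
None
```

The blue stopper is out of its holder and seated in the flask's neck with its flange down on the lip. I let go, and the gripper was about 50 mm above the knob when I handed in at about 15.4 s of the 51 s allowed.

**What I did:** I measured the stopper and the flask's mouth with the wrist camera and gripped the knob with the jaws across the rollers. I then pulled straight up, carried the stopper over and lowered it in small steps. It touched with about 4–5 N and stopped at a TCP height of 171.6 mm; I had worked out about 173 mm for fully home.

**Last checks:**
- **Flask and bystanders:** before and after pictures showed no changed pixels at the flask base, jar, bur stand or clamp. I did not run that comparison on the holder, but it looked undisturbed after the lift.
- **Stopper:** in the final picture it is upright with the flange flush on the lip.

**What disagreed:**
- **Finger gap:** it read 26 mm on the 32 mm knob. I took this as the pads pressing in, since pictures showed the grip centred and the stopper did not slip.
- **Camera views:** the top and wrist views differed by 3–4 mm, so I used the wrist view.
- **Approach:** the tool overshot the stopper by about 20 mm in y. I corrected this before closing, and it touched nothing.

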